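# Prove a silver bar with a spring-nosed probe

### The job

Take the metal-testing probe out of its stand, holding it by its square handle. First check it on the reference: hold it upright with its tip inside the small centre ring of the round steel block, its spring nose pushed about halfway in, for about a second. Then hold it in the same gentle way on the silver bar in the tilted work holder, with the tip inside the ring mark (not the square one) and the probe square to the bar's sloping face; finish there, still holding the probe with the nose about halfway in, without hard pressing and without shifting the holder, the block or anything else.

Things in the scene. Friction and masses are not known exactly. Their poses are not given: they have to be found in the camera images.
- probe: probe, 0.13 kg, upright in its stand, nose down. Origin on its axis at the barrel's lower end; z up the axis, away from the tip; x, y square to the handle's flats. Steel barrel 16 dia, z 0-45; guard flange 34 dia, z 45-50; black square handle 24 x 24, z 50-140 (grip flats near z 95); brass nose 8 dia, round end, down to z -20. In the stand the origin is 30 above the table; it may lean 2 degrees
- nose_tip (a point): the very end of the probe's brass nose, on the axis; it moves with the nose (z -20 in the probe's frame when the nose is out)
- nose (a joint): how far the spring nose is pushed into the barrel, m: 0 fully out, 0.012 against its stop. The spring gives 0.6 N at 0 plus 250 N/m, so halfway (0.006) is 2.1 N and the stop comes at 3.6 N
- stand: fixed aluminium stand, base 80 x 80, 75 high, with a 22 hole in its 10 thick top plate; the probe hangs in it by its flange: lift it straight up at least 70 to clear the hole. Origin at the centre of its underside, below the hole
- refblock: loose round steel reference block, 60 diameter x 22 high, about 0.5 kg, flat on the table; origin at the centre of its underside, z up. Only the round block is the reference: the square steel block is not
- ref_spot (a point): centre of the small engraved ring (14 diameter) on top of the round reference block, at the centre of its top face; a bigger ring (52) runs near its edge
- platen: tilted steel platen (80 x 82 x 12) with the silver bar, 40 (x) x 60 (y) x 10 (z), clamped on it by steel dogs at its short ends (each 16 wide, covering 4 of the end, standing 5 above the face). Origin at the platen's centre, 65 above the table; the bar spans z 6-16; z is the outward normal of its upper face, which slopes down towards the robot's side by 0.12 to 0.35 rad
- holder: fixed tilting work holder: steel foot 104 dia, two grey cheeks 106 over their outsides and 80 high, steel platen 80 x 82 between them, black clamping knob at one side; origin at the centre of its underside. The tilt is locked by friction and stands light pushes
- bar_spot (a point): centre of the engraved ring (14 diameter) on the bar's upper face, at (6, -11, 16) in the platen's frame; its z axis is the face's outward normal. A square mark (10) lies elsewhere on the face and is not the spot
- benchblock: bystander: square steel bench block 64 x 64 x 22, loose, near the robot; not the reference block
- benchpin: bystander: wooden bench pin with a slot, about 60 x 135 x 18, loose, near the robot
- hammer: bystander: hammer 240 long with wooden handle, lying beyond the work area
- jar: bystander: amber glass jar, 56 diameter x 70 high
- tape: bystander: roll of paper tape, 80 outer diameter x 20 high
- file: bystander: graver with wooden handle, 200 long, lying at the left side
- cup: bystander: white ceramic cup, 72 diameter x 85 high, at the right side

How it is judged:
On the way:
1. the probe is held upright with its tip in the small ring of the round block, nose about halfway in (distance between nose_tip and ref_spot below 0.006 m and angle between probe's own z axis and vertical below 0.14 rad and value of joint nose between 0.003 and 0.01 m and contact force between probe and refblock above 0.6 N and contact force between the fingers and probe above 1 N), for 0.6 s.
At the end, for the whole second after the job is handed in: Ends holding: probe in the fingers, at rest, tip within 6 mm of the bar's ring centre, axis within 8 degrees of square to its face, nose 3 to 10 mm in, 0.6 to 6 N on the bar; block and bar not shifted. Before: 0.6 s likewise, upright, on the round block's small ring (distance between nose_tip and bar_spot below 0.006 m and angle between the z axis of probe and the z axis of platen, either way round below 0.14 rad and value of joint nose between 0.003 and 0.01 m and contact force between probe and platen between 0.6 and 6 N and contact force between the fingers and probe above 1 N and contact force between probe and stand below 0.1 N and contact force between probe and refblock below 0.1 N and linear speed of probe below 0.02 m/s and distance of bar_spot from where it was at the start of the episode below 0.005 m and distance of refblock from where it was at the start of the episode below 0.015 m); the arm keeps its last pose, push and grip.
It fails at once if the probe is pressed hard (over 15 N) on the bar or the block (contact force between probe and platen above 15 N or contact force between probe and refblock above 15 N).
It fails at once if the bar in its holder is shifted by more than 5 mm (distance of bar_spot from where it was at the start of the episode above 0.005 m).
It fails at once if the reference block is shifted by more than 15 mm (distance of refblock from where it was at the start of the episode above 0.015 m).
It fails at once if a bystander is shifted by more than 20 mm (distance of any of benchblock, benchpin, hammer, jar, tape, file, cup from where it was at the start of the episode above 0.02 m).
It also fails if it takes over 56 s, if anything falls off the work surface, if the arm or the gripper's body presses on something with over 40 N, if the wrist force passes 120 N, or if a joint passes its speed limit or range.

### The arm

A 6-joint arm with a two-finger parallel gripper is mounted at the origin on the work surface. World frame = base frame: x ahead of the robot, y to its left, z up, the work surface at z = 0. Lengths are in m, angles in rad, forces in N, time in s.
With the tool pointing down it reaches from about 0.35 to 0.775 m from the base axis. Payload 7.3 kg.
Tool frame: the origin (TCP) lies between the finger pads; the fingertips stand robot.tcp_to_tips ahead of it and the grasp point (between the pads) lies 2 mm behind it (robot.tcp_to_tips is the distance from the TCP to the fingertips, in m); y points along the fingers, x is the direction in which the jaws open and shut, and the axes are right-handed (so a half turn about y gives the same grasp; the last joint's range is limited). The gripper opens to 92 mm and grips with 3 to 60 N. Pads are 19 mm wide; open, the fingers measure 130 mm over their backs; the gripper's body (75 mm by 190 mm) begins 47 mm behind the grasp point.
Start: joints at [0.992, 0.342, 1.524, -0, 1.275, -0.146], TCP at [0.22, 0.477, 0.215] pointing down, gripper open.
Joint ranges: [-2.53, 2.53], [-0.77, 2.02], [0.04, 2.7], [-1, 4.14], [0.28, 2.66], [-3.11, 3.11]. Speed limits (rad/s): [2.57, 2.57, 3.14, 3.14, 3.14, 3.14].

### API

Orientations are given as [roll, pitch, yaw] about the fixed x, y, z axes, in that order (R = Rz(yaw) Ry(pitch) Rx(roll)).
In Python, from cell import status, read_camera, get_calibration, robot gives the robot as it stands.
- The arm moves only by the shell command python3 -m creep 'ROWS' [FORCE]. ROWS is JSON, a list of rows, each an object of numbers: "dx", "dy", "dz": the shift along the tool's x, y, z in m; "rx", "ry", "rz": the turn, a rotation vector about the tool's x, y, z in rad; "gripper": the opening, from 0 (shut) to 1 (fully open). A call has 1 to 20 rows; each row is the pose to reach, as a shift and turn from the pose commanded when the call began, along the tool's axes at that moment; what a row does not reach only later rows make up. A row lasts 1/8 s, in which the tool goes at most 62.5 mm and 10.7 degrees, less where a joint would pass 70% of its speed; a pose out of reach is approached as far as the arm can. A call with a gripper value outside its range is refused whole. The fingers move at their own pace and stop on an object; FORCE is the grip in N (left out, the last holds). Time passes only in rows, so rows that repeat a pose let the fingers close. It gives the time, the measured TCP pose, the force and the opening at its end, in the units of the state.
- status.observe(): the state, without advancing time (a new reading comes with each control period).
- read_camera(name): name is "side" or "top" or "wrist"; returns (picture, depth): 400x640x3 uint8, red, green, blue; 400x640 float32, m along the optical axis (not along the pixel's ray), 0 where there is no reading.
- get_calibration(name): a dict with "fx", "fy", "cx", "cy" (pixels), "xyz" and "rotation" of the camera in the world; the wrist camera has in their place "mount" (4x4, takes a point from camera to tool coordinates, whose origin is the TCP and whose axes are the tool frame's). Camera axes: x right, y down, z forward; pixel columns grow to the right and rows downward; lengths in m; the calibration is good to about 2 mm. A picture is of the moment at which its call begins: read the wrist's pose just before it. get_calibration takes no time and is no camera call.
- robot.hand_in(): hands the job in, once; it reports no verdict.
The state is a dict: "time": time; "qpos": joint angles; "qvel": joint speeds; "joint_efforts": joint torques, N m; "tool_pos": TCP position; "tool_rot": TCP orientation; "contact_force": force on the tool from outside, world axes, zero at the start; "torque": the same for the moment, N m; "opening": finger opening in m.
Only numpy, scipy, OpenCV 4.12 (cv2) and the standard library are available. Lean on these libraries where they do the work, as an engineer would, in place of code of your own. Each camera call takes 0.05 s, during which the arm holds its last target.

## Working session

There is one attempt and no reset: what is moved stays moved. The work goes in short steps, Python scripts to look and compute and a shell command to move; the robot and the scene stay as the last step left them, time stands still between calls to the robot, and variables do not carry over. Pictures are saved under pics/ and viewed, and the job is handed in when it is done.

```bash
ls; mkdir -p pics; python3 - <<'E'
from cell import status, read_camera, get_calibration, robot
import cv2,numpy as np
print(status.observe()); print(robot.tcp_to_tips)
for n in ["side","top","wrist"]:
    print(n,get_calibration(n))
    p,d=read_camera(n); np.savez(f"pics/{n}0.npz",p=p,d=d)
    cv2.imwrite(f"pics/{n}0.png",p[:,:,::-1])
E
```

```text
pics
{'time': 0.0, 'qpos': array([ 9.92024757e-01,  3.42740349e-01,  1.52501271e+00, -9.76864624e-06,
        1.27542184e+00, -1.45983126e-01]), 'qvel': array([-0.00019872,  0.00146679,  0.00090638,  0.00110859,  0.00086411,
        0.00114681]), 'joint_efforts': array([ 6.30788036e-04, -4.31246746e+01, -2.44210660e+01,  7.16690160e-02,
        5.60832547e-02, -1.24039111e-04]), 'tool_pos': array([0.21992262, 0.47624095, 0.21393735]), 'tool_rot': array([-1.57057541e+00,  1.56677430e-03,  1.13801091e+00]), 'contact_force': array([ 0.34000678,  0.61188866, -0.15771062]), 'torque': array([-0.02573596, -0.0010704 , -0.03043291]), 'opening': 0.09191599948863316}
0.017
side {'fx': 432.46183996404045, 'fy': 432.46183996404045, 'cx': 321.4084261096439, 'cy': 192.91670651219036, 'xyz': array([ 0.23681146, -0.82086161,  0.81533936]), 'rotation': array([-2.26370616,  0.00425174, -0.37103028])}
top {'fx': 426.74830690284557, 'fy': 426.74830690284557, 'cx': 312.71605803730966, 'cy': 196.91374992340667, 'xyz': array([ 0.37466699, -0.01191167,  1.28755003]), 'rotation': array([-2.97913263,  0.01839091, -1.5645299 ])}
wrist {'fx': 281.80829412098996, 'fy': 281.80829412098996, 'cx': 319.33700397570897, 'cy': 202.69416108148607, 'mount': array([[ 9.99999626e-01, -1.37216957e-04,  8.54231723e-04,
        -1.44306387e-03],
       [-8.60336162e-04, -2.62066168e-01,  9.65049524e-01,
        -1.69805884e-01],
       [ 9.14440749e-05, -9.65049898e-01, -2.62066188e-01,
         7.02218538e-02],
       [ 0.00000000e+00,  0.00000000e+00,  0.00000000e+00,
         1.00000000e+00]])}
```

View pics/side0.png

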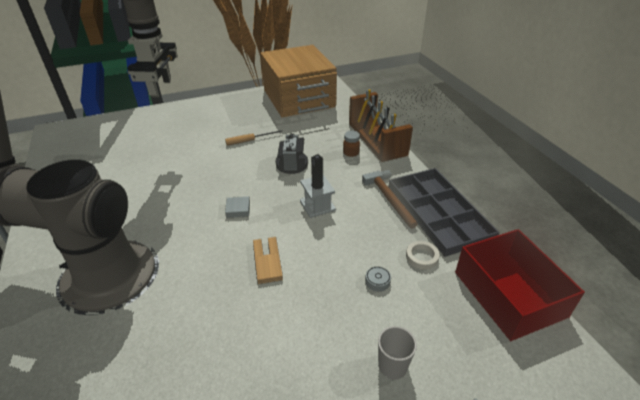

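View pics/top0.png

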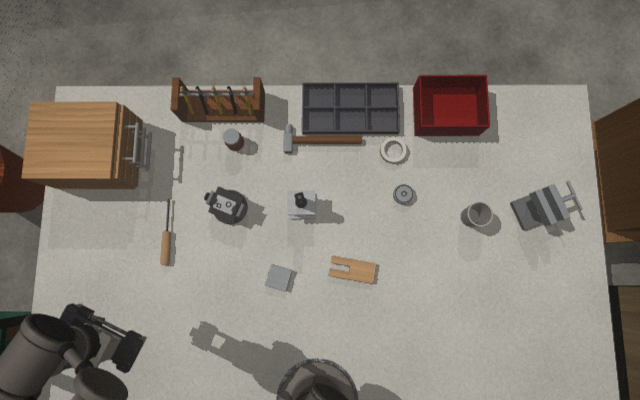

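View pics/wrist0.png

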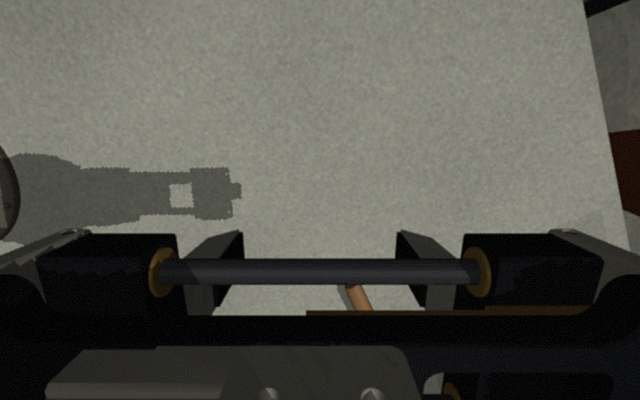

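```bash
cat > h.py <<'E'
import numpy as np,cv2
from scipy.spatial.transform import Rotation as R
from cell import status, read_camera, get_calibration, robot
def rot(rpy): return R.from_euler('xyz',rpy).as_matrix()
def cam(n,st=None):
    c=get_calibration(n); K=np.array([[c['fx'],0,c['cx']],[0,c['fy'],c['cy']],[0,0,1]])
    if n!='wrist': return K,rot(c['rotation']),np.array(c['xyz'])
    m=c['mount']; Rt=rot(st['tool_rot'])
    return K,Rt@m[:3,:3],Rt@m[:3,3]+st['tool_pos']
def ray(C,u,v):
    K,Rm,o=C; d=Rm@np.linalg.solve(K,[u,v,1.]); return o,d
def onz(C,u,v,z):
    o,d=ray(C,u,v); return o+d*(z-o[2])/d[2]
def dep(C,u,v,D):
    o,d=ray(C,u,v); return o+d*D
def proj(C,P):
    K,Rm,o=C; p=K@(Rm.T@(np.asarray(P)-o)); return p[:2]/p[2]
def cross(C1,p1,C2,p2):
    o1,d1=ray(C1,*p1);o2,d2=ray(C2,*p2); A=np.c_[d1,-d2]
    t=np.linalg.lstsq(A,o2-o1,rcond=None)[0]; a=o1+t[0]*d1;b=o2+t[1]*d2
    return (a+b)/2,np.linalg.norm(a-b)
def cloud(C,d):
    K,Rm,o=C; v,u=np.mgrid[:400,:640]; n=np.stack([(u-K[0,2])/K[0,0],(v-K[1,2])/K[1,1],np.ones(u.shape)],-1)
    return (n*d[...,None])@Rm.T+o
E
python3 - <<'E'
from h import *
for n,(r0,r1,c0,c1),nm in [('top',(160,310,180,440),'a'),('side',(120,300,210,430),'b')]:
    p=np.load(f'pics/{n}0.npz')['p'][r0:r1,c0:c1,::-1]
    cv2.imwrite(f'pics/crop_{nm}.png',cv2.resize(p,None,fx=3,fy=3,interpolation=cv2.INTER_CUBIC))
C=cam('top');f=np.load('pics/top0.npz');d=f['d']; X=cloud(C,d)
for nm,u,v in [('tab',350,230),('probe',300,199),('ref',403,194),('platen',229,205),('bench',280,278)]: print(nm,X[v,u].round(4), onz(C,u,v,0.05).round(3))
C=cam('side');X=cloud(C,np.load('pics/side0.npz')['d'])
for nm,u,v in [('tab',340,240),('probe',317,156),('ref',377,278),('platen',292,142)]: print(nm,X[v,u].round(4))
E
```

```text
tab [ 0.4848 -0.0999  0.0008] [ 0.481 -0.097  0.05 ]
probe [0.5517 0.0434 0.172 ] [0.571 0.049 0.05 ]
ref [ 0.5918 -0.2581  0.0213] [ 0.587 -0.252  0.05 ]
platen [0.5483 0.2518 0.0794] [0.552 0.258 0.05 ]
bench [0.3418 0.1069 0.0193] [0.343 0.104 0.05 ]
tab [ 0.5645 -0.1025  0.0013]
probe [0.5597 0.0482 0.1706]
ref [ 0.5885 -0.2638  0.0211]
platen [0.559  0.267  0.0819]
```

View pics/crop_a.png

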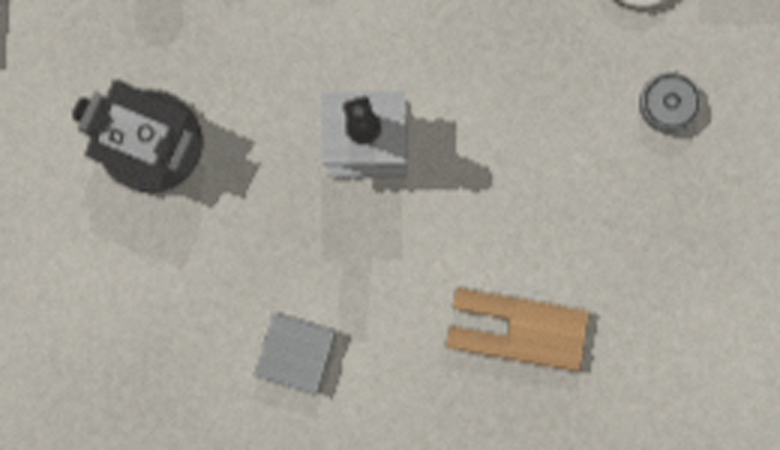

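View pics/crop_b.png

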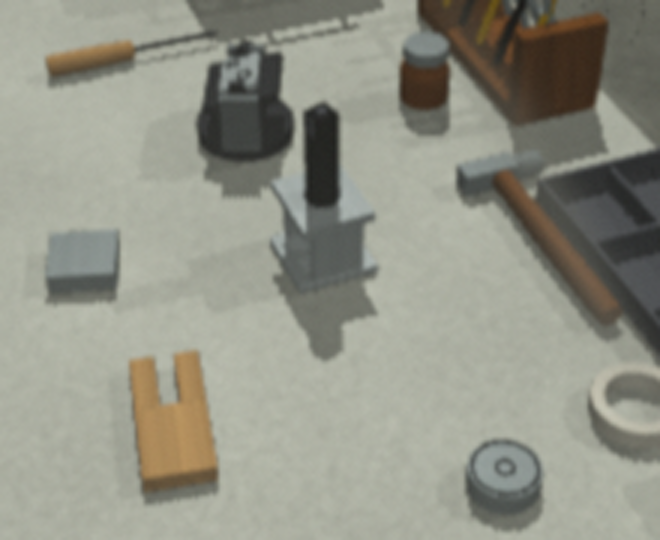

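```bash
cat >> h.py <<'E'
def rel(pos,rpy,st=None):
    st=st or status.observe(); Rt=rot(st['tool_rot'])
    rv=R.from_matrix(Rt.T@rot(rpy)).as_rotvec()
    print('shift',(Rt.T@(np.array(pos)-st['tool_pos'])).round(4),'rv',rv.round(4))
E
python3 - <<'E'
from h import *
rel([.555,.215,.25],[-np.pi/2,0,0])
E
```

```text
shift [-0.0968 -0.0358 -0.4137] rv [ 5.000e-04  1.138e+00 -1.100e-03]
```

```bash
python3 -m creep '[{"dx":-0.01,"dy":-0.03,"dz":-0.04,"ry":0.1},{"dx":-0.02,"dy":-0.036,"dz":-0.08,"ry":0.22},{"dx":-0.03,"dy":-0.036,"dz":-0.13,"ry":0.36},{"dx":-0.04,"dy":-0.036,"dz":-0.18,"ry":0.5},{"dx":-0.05,"dy":-0.036,"dz":-0.23,"ry":0.65},{"dx":-0.065,"dy":-0.036,"dz":-0.28,"ry":0.8},{"dx":-0.08,"dy":-0.036,"dz":-0.33,"ry":0.95},{"dx":-0.09,"dy":-0.036,"dz":-0.38,"ry":1.08},{"dx":-0.097,"dy":-0.036,"dz":-0.414,"ry":1.138},{"dx":-0.097,"dy":-0.036,"dz":-0.414,"ry":1.138},{"dx":-0.097,"dy":-0.036,"dz":-0.414,"ry":1.138}]'
cat >> h.py <<'E'
def shot(n,nm):
    st=status.observe(); p,d=read_camera(n)
    np.savez(f'pics/{nm}.npz',p=p,d=d,tool_pos=st['tool_pos'],tool_rot=st['tool_rot'])
    cv2.imwrite(f'pics/{nm}.png',p[:,:,::-1]); print(nm,st['time'],st['tool_pos'].round(4),st['tool_rot'].round(4),st['qpos'].round(3))
E
python3 - <<'E'
from h import *
shot('wrist','w1')
E
```

```text
w1 0.15 [0.22   0.4763 0.2141] [-1.5706e+00  1.1000e-03  1.1380e+00] [ 0.992  0.343  1.525 -0.     1.275 -0.146]invalid input at $[0]: expected keys dx, dy, dz, rx, ry, rz, gripper
```

View pics/w1.png

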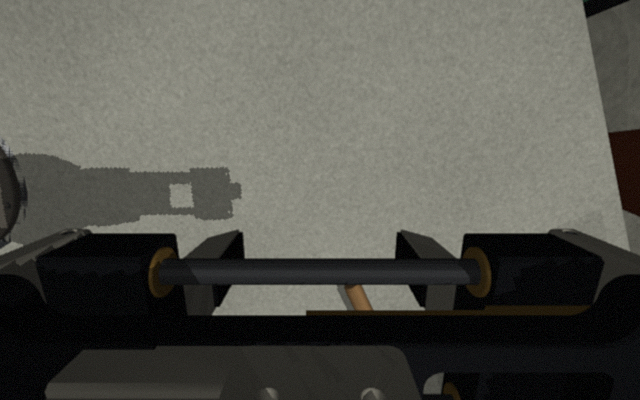

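All the keys are needed in each row.

```bash
python3 -m creep '[{"dx":-0.01,"dy":-0.03,"dz":-0.04,"rx":0,"ry":0.1,"rz":0,"gripper":1},{"dx":-0.02,"dy":-0.036,"dz":-0.08,"rx":0,"ry":0.22,"rz":0,"gripper":1},{"dx":-0.03,"dy":-0.036,"dz":-0.13,"rx":0,"ry":0.36,"rz":0,"gripper":1},{"dx":-0.04,"dy":-0.036,"dz":-0.18,"rx":0,"ry":0.5,"rz":0,"gripper":1},{"dx":-0.05,"dy":-0.036,"dz":-0.23,"rx":0,"ry":0.65,"rz":0,"gripper":1},{"dx":-0.065,"dy":-0.036,"dz":-0.28,"rx":0,"ry":0.8,"rz":0,"gripper":1},{"dx":-0.08,"dy":-0.036,"dz":-0.33,"rx":0,"ry":0.95,"rz":0,"gripper":1},{"dx":-0.09,"dy":-0.036,"dz":-0.38,"rx":0,"ry":1.08,"rz":0,"gripper":1},{"dx":-0.097,"dy":-0.036,"dz":-0.414,"rx":0,"ry":1.138,"rz":0,"gripper":1},{"dx":-0.097,"dy":-0.036,"dz":-0.414,"rx":0,"ry":1.138,"rz":0,"gripper":1},{"dx":-0.097,"dy":-0.036,"dz":-0.414,"rx":0,"ry":1.138,"rz":0,"gripper":1}]'
python3 - <<'E'
from h import *
shot('wrist','w2')
E
```

```text
time: 1.58
tool_pos: [0.5547, 0.2152, 0.2503]
tool_rot: [-1.571, 0.001, 0.001]
contact_force: [-0.2, -0.5, -0.1]
opening: 0.0921
w2 1.575 [0.5547 0.2152 0.2503] [-1.5706e+00  1.1000e-03  6.0000e-04] [0.241 0.451 1.257 0.    1.435 0.24 ]
```

View pics/w2.png

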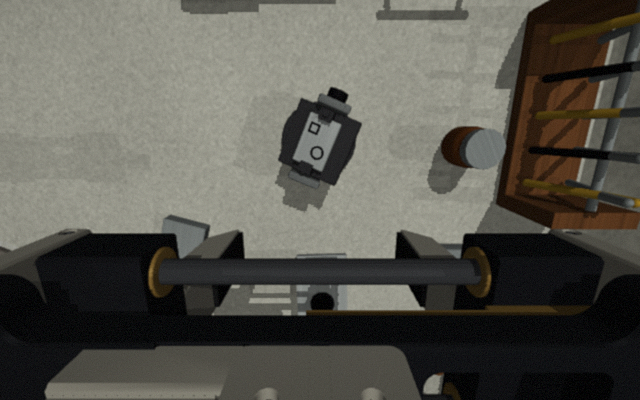

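```bash
python3 - <<'E'
from h import *
f=np.load('pics/w2.npz'); C=cam('wrist',f); X=cloud(C,f['d'])
p=f['p'][85:200,260:380,::-1]; cv2.imwrite('pics/w2c.png',cv2.resize(p,None,fx=5,fy=5,interpolation=cv2.INTER_CUBIC))
for v in range(110,175,6): print(v,[ (u,X[v,u].round(4).tolist()) for u in (310,317,324)])
E
```

```text
110 [(310, [0.543, 0.3033, 0.065]), (317, [0.5514, 0.3032, 0.067]), (324, [0.5594, 0.3021, 0.0877])]
116 [(310, [0.5433, 0.296, 0.0763]), (317, [0.5515, 0.2959, 0.0785]), (324, [0.5595, 0.2957, 0.0849])]
122 [(310, [0.5433, 0.2892, 0.0781]), (317, [0.5515, 0.2893, 0.077]), (324, [0.5596, 0.2892, 0.0817])]
128 [(310, [0.5433, 0.2825, 0.0796]), (317, [0.5515, 0.2825, 0.0794]), (324, [0.5596, 0.2825, 0.0815])]
134 [(310, [0.5432, 0.2756, 0.0772]), (317, [0.5515, 0.2757, 0.0804]), (324, [0.5597, 0.2757, 0.0807])]
140 [(310, [0.5431, 0.2687, 0.0774]), (317, [0.5515, 0.2688, 0.0797]), (324, [0.5597, 0.2689, 0.0824])]
146 [(310, [0.5431, 0.2617, 0.0781]), (317, [0.5515, 0.2619, 0.0809]), (324, [0.5597, 0.2621, 0.0836])]
152 [(310, [0.5431, 0.2549, 0.0806]), (317, [0.5514, 0.2549, 0.0808]), (324, [0.5598, 0.255, 0.0818])]
158 [(310, [0.5431, 0.2478, 0.081]), (317, [0.5514, 0.248, 0.083]), (324, [0.5598, 0.2481, 0.0831])]
164 [(310, [0.5432, 0.2414, 0.0866]), (317, [0.5514, 0.241, 0.0838]), (324, [0.5598, 0.241, 0.0839])]
170 [(310, [0.5431, 0.234, 0.0846]), (317, [0.5514, 0.2323, 0.0737]), (324, [0.56, 0.2324, 0.0743])]
```

View pics/w2c.png

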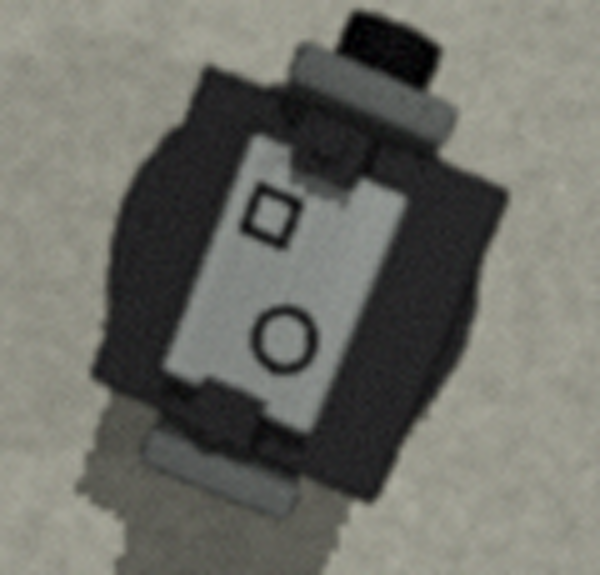

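```bash
python3 -m creep '[{"dx":0,"dy":0.04,"dz":-0.01,"rx":0,"ry":0,"rz":0,"gripper":1},{"dx":0,"dy":0.08,"dz":-0.018,"rx":0,"ry":0,"rz":0,"gripper":1},{"dx":0,"dy":0.09,"dz":-0.018,"rx":0,"ry":0,"rz":0,"gripper":1},{"dx":0,"dy":0.09,"dz":-0.018,"rx":0,"ry":0,"rz":0,"gripper":1},{"dx":0,"dy":0.09,"dz":-0.018,"rx":0,"ry":0,"rz":0,"gripper":1}]'
python3 - <<'E'
from h import *
shot('wrist','w3')
p=np.load('pics/w3.npz')['p'][40:220,230:410,::-1]; cv2.imwrite('pics/w3c.png',cv2.resize(p,None,fx=3.3,fy=3.3,interpolation=cv2.INTER_CUBIC))
E
```

```text
time: 2.25
tool_pos: [0.5561, 0.1978, 0.1625]
tool_rot: [-1.57, -0.003, 0.001]
contact_force: [0.6, 0.4, 0.0]
opening: 0.0917
w3 2.25 [0.5561 0.1978 0.1625] [-1.5699e+00 -3.2000e-03  8.0000e-04] [0.212 0.502 1.419 0.    1.217 0.211]
```

View pics/w3c.png

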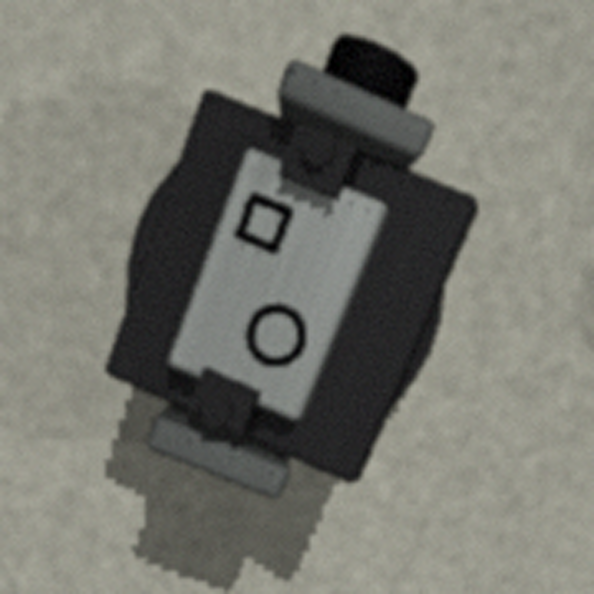

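```bash
cat > bar.py <<'E'
from h import *
def bar(nm,box):
    f=np.load(f'pics/{nm}.npz'); C=cam('wrist',f); X=cloud(C,f['d']); r0,r1,c0,c1=box
    g=cv2.cvtColor(f['p'],cv2.COLOR_RGB2GRAY); s=f['p'].max(2).astype(int)-f['p'].min(2)
    hsv=f['p'].astype(int); warm=hsv[...,0]-hsv[...,2]
    m=np.zeros_like(g); sub=((g>95)&(warm<8)).astype(np.uint8); m[r0:r1,c0:c1]=sub[r0:r1,c0:c1]
    n,l,st,ce=cv2.connectedComponentsWithStats(m); k=1+np.argmax(st[1:,4]); m=(l==k).astype(np.uint8)
    cs,h=cv2.findContours(m,cv2.RETR_CCOMP,cv2.CHAIN_APPROX_NONE)
    print(nm,'area',st[k,4],[ (len(c),cv2.fitEllipse(c)[0] if len(c)>5 else None) for c in cs])
    big=max(cs,key=cv2.contourArea); filled=cv2.drawContours(np.zeros_like(m),[big],-1,1,-1)
    er=cv2.erode(filled,np.ones((5,5)))
    P=X[er>0]; P=P[(P[:,2]>.05)&(P[:,2]<.12)]
    for _ in range(4):
        c=P.mean(0); nn=np.linalg.svd(P-c)[2][2]; nn*=np.sign(nn[2]); e=(P-c)@nn; P=P[abs(e)<2.5*e.std()]
    print('plane c',c.round(4),'n',nn.round(4),'tilt',np.arccos(nn[2]).round(4),'az',np.arctan2(nn[1],nn[0]).round(3),'rms',e.std().round(5))
    def hit(u,v):
        o,d=ray(C,u,v); return o+d*((c-o)@nn)/(d@nn)
    rect=cv2.minAreaRect(big); print('rect',rect); 
    B=cv2.approxPolyDP(cv2.convexHull(big),6,True)[:,0]; print(B.tolist())
    for q in cs:
        if 14<len(q)<120 and q is not big: 
            e=cv2.fitEllipse(q); print('mark',e,hit(*e[0]).round(4))
    vis=cv2.drawContours(f['p'][:,:,::-1].copy(),cs,-1,(0,0,255),1)[r0:r1,c0:c1]
    cv2.imwrite(f'pics/{nm}_m.png',cv2.resize(vis,None,fx=4,fy=4,interpolation=cv2.INTER_NEAREST))
    tab=X[20:60,100:200].reshape(-1,3); print('table z',np.median(tab[:,2]))
    return C,c,nn,hit,B
if __name__=='__main__':
    bar('w2',(100,180,280,360)); bar('w3',(75,175,270,355))
E
python3 bar.py
```

```text
w2 area 1237 [(158, (316.277587890625, 141.32955932617188)), (42, (316.3885803222656, 152.40077209472656)), (41, (313.7821960449219, 127.70386505126953))]
plane c [0.5503 0.2664 0.0805] n [-0.2049  0.0825  0.9753] tilt 0.2227 az 2.759 rms 0.00074
rect ((316.044677734375, 141.22537231445312), (32.75480651855469, 50.91651153564453), 22.47943687438965)
[[311, 112], [340, 124], [321, 170], [293, 158]]
mark ((316.3885803222656, 152.40077209472656), (14.956461906433105, 15.261628150939941), 169.28701782226562) [0.5507 0.2545 0.0816]
mark ((313.7821960449219, 127.70386505126953), (13.375866889953613, 14.349810600280762), 175.39527893066406) [0.5477 0.2828 0.0785]
table z -0.0006055155798146417
w3 area 2345 [(224, (313.0992126464844, 125.7228012084961)), (56, (313.1823425292969, 141.06324768066406)), (54, (309.5176086425781, 107.02728271484375))]
plane c [0.5503 0.2666 0.0805] n [-0.1992  0.0814  0.9766] tilt 0.2168 az 2.753 rms 0.00072
rect ((312.6006164550781, 125.54143524169922), (45.25483322143555, 70.38432312011719), 22.380136489868164)
[[306, 85], [346, 102], [319, 166], [282, 149]]
mark ((313.1823425292969, 141.06324768066406), (19.768287658691406, 20.480512619018555), 0.13275063037872314) [0.5506 0.2545 0.0816]
mark ((309.5176086425781, 107.02728271484375), (17.84882164001465, 18.8863525390625), 11.692853927612305) [0.5476 0.2828 0.0786]
table z -0.0005028008256287575
```

```bash
python3 -m creep '[{"dx":0,"dy":-0.05,"dz":0,"rx":0,"ry":0,"rz":0,"gripper":1},{"dx":0,"dy":-0.11,"dz":-0.01,"rx":0,"ry":0,"rz":0,"gripper":1},{"dx":0,"dy":-0.118,"dz":-0.07,"rx":0,"ry":0,"rz":0,"gripper":1},{"dx":0,"dy":-0.118,"dz":-0.13,"rx":0,"ry":0,"rz":0,"gripper":1},{"dx":0,"dy":-0.118,"dz":-0.19,"rx":0,"ry":0,"rz":0,"gripper":1},{"dx":0,"dy":-0.118,"dz":-0.192,"rx":0,"ry":0,"rz":0,"gripper":1},{"dx":0,"dy":-0.118,"dz":-0.192,"rx":0,"ry":0,"rz":0,"gripper":1}]'
python3 - <<'E'
from h import *
shot('wrist','w4')
p=np.load('pics/w4.npz')['p'][60:240,230:410,::-1]; cv2.imwrite('pics/w4c.png',cv2.resize(p,None,fx=3.3,fy=3.3,interpolation=cv2.INTER_CUBIC))
E
```

```text
time: 3.18
tool_pos: [0.5556, 0.0052, 0.2795]
tool_rot: [-1.57, -0.002, -0.001]
contact_force: [-0.4, -0.3, -0.1]
opening: 0.0918
w4 3.175 [0.5556 0.0052 0.2795] [-1.5703e+00 -1.6000e-03 -6.0000e-04] [-1.290e-01  3.580e-01  1.321e+00  1.000e-03  1.461e+00 -1.280e-01]
```

View pics/w4c.png

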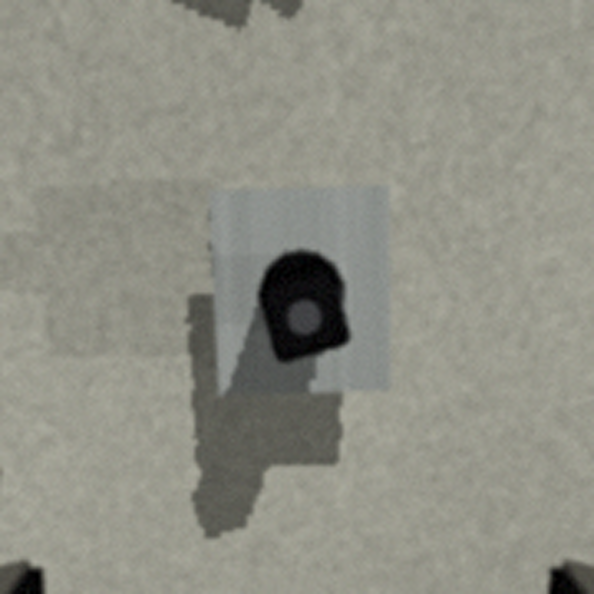

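View pics/w4.png

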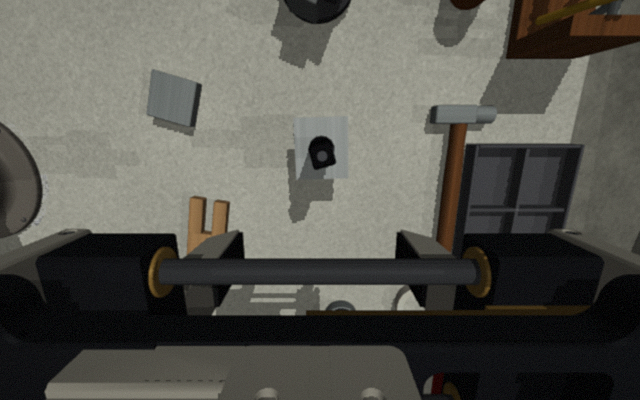

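```bash
python3 - <<'E'
from h import *
f=np.load('pics/w4.npz'); C=cam('wrist',f); X=cloud(C,f['d']); g=cv2.cvtColor(f['p'],cv2.COLOR_RGB2GRAY)
np.set_printoptions(linewidth=220)
print(X[152:160,318:327,2].round(3))
print(g[130:172,306:340:1])
P=X[130:172,306:340].reshape(-1,3); P=P[P[:,2]>.16]; print(len(P),P.mean(0),P[:,2].std())
r=cv2.minAreaRect((P[:,:2]*1000).astype(np.float32)); print(r)
b=X[118:130,300:345].reshape(-1,3);print('plate z',np.median(b[:,2]))
# stand plate outline
m=(abs(X[...,2]-.075)<.006)[80:220,260:380]; Q=X[80:220,260:380][m]
print(cv2.minAreaRect((Q[:,:2]*1000).astype(np.float32)), np.percentile(Q,[1,99],axis=0))
E
```

```text
[[0.169 0.17  0.17  0.171 0.171 0.171 0.17  0.171 0.17 ]
 [0.17  0.172 0.171 0.171 0.171 0.171 0.171 0.171 0.171]
 [0.17  0.171 0.17  0.17  0.17  0.172 0.171 0.171 0.171]
 [0.171 0.172 0.171 0.17  0.17  0.171 0.171 0.172 0.171]
 [0.17  0.17  0.171 0.169 0.172 0.171 0.171 0.169 0.171]
 [0.17  0.17  0.171 0.171 0.171 0.17  0.171 0.171 0.17 ]
 [0.171 0.17  0.171 0.171 0.17  0.17  0.171 0.172 0.17 ]
 [0.169 0.171 0.171 0.171 0.171 0.17  0.17  0.172 0.17 ]]
[[142 145 144 ... 144 147 144]
 [139 143 141 ... 142 144 145]
 [142 144 144 ... 142 144 145]
 ...
 [ 86  87  84 ... 141 137 140]
 [ 87  82  87 ... 139 138 140]
 [ 86  80  86 ... 136 141 139]]
604 [0.55780017 0.04769248 0.17399905] 0.03575124947973726
((555.8214721679688, 54.01085662841797), (24.441699981689453, 39.11585235595703), 15.794867515563965)
plate z 0.07465406762068547
((558.1240234375, 46.67139434814453), (70.19050598144531, 80.29669952392578), 1.7603038549423218) [[0.52342243 0.00734423 0.07276167]
 [0.5924363  0.08597451 0.0799184 ]]
```

```bash
python3 - <<'E'
from h import *
f=np.load('pics/w4.npz'); C=cam('wrist',f); X=cloud(C,f['d']); g=cv2.cvtColor(f['p'],cv2.COLOR_RGB2GRAY)
S=X[130:172,306:340]; m=(abs(S[...,2]-.170)<.004); P=S[m]
r=cv2.minAreaRect((P[:,:2]*1000).astype(np.float32)); print(len(P),P.mean(0),r)
n=np.linalg.svd(P-P.mean(0))[2][2]; print('top normal',n)
print(onz(C,322.1,155.8,.170))
for q in [(283,360),(350,340)]: print(onz(C,230+q[0]/3.3,60+q[1]/3.3,.17))
# handle flats below: points with z in .09-.16
m2=(S[...,2]>.085)&(S[...,2]<.163); Q=S[m2]; print(len(Q)); 
for z0 in np.arange(.085,.165,.015):
    q=Q[(Q[:,2]>z0)&(Q[:,2]<z0+.015)]
    if len(q): print(z0.round(3),len(q),q.mean(0).round(4))
# plate edges
D=X[100:190,285:360]; k=(abs(D[...,2]-.075)<.006)
vv,uu=np.nonzero(k); print('cols',uu.min()+285,uu.max()+285,'rows',vv.min()+100,vv.max()+100)
e=D[k]; print(np.percentile(e,[.5,99.5],axis=0).round(4), )
E
```

```text
589 [0.55787919 0.04715559 0.16941832] ((557.8807983398438, 46.73091506958008), (24.44048500061035, 23.98784828186035), 15.78409194946289)
top normal [-0.00826884  0.00252946  0.99996261]
[0.55812208 0.04640705 0.17      ]
[0.55183945 0.03330719 0.17      ]
[0.5719493 0.039305  0.17     ]
64
0.085 10 [0.5569 0.0589 0.093 ]
0.1 10 [0.5538 0.058  0.108 ]
0.115 13 [0.5564 0.0586 0.1225]
0.13 11 [0.5548 0.0583 0.138 ]
0.145 17 [0.5541 0.058  0.1518]
0.16 3 [0.5524 0.0576 0.1619]
cols 293 348 rows 116 179
[[0.5231 0.0073 0.0726]
 [0.5936 0.0871 0.0804]]
```

```bash
python3 - <<'E'
from h import *
rel([.558,.0467,.127],[-np.pi/2,0,.2755])
E
```

```text
shift [0.0023 0.1523 0.0407] rv [-0.0003 -0.2748  0.0013]
```

```bash
python3 -m creep '[{"dx":0.0023,"dy":0,"dz":0.041,"rx":0,"ry":-0.14,"rz":0,"gripper":1},{"dx":0.0023,"dy":0,"dz":0.041,"rx":0,"ry":-0.275,"rz":0,"gripper":1},{"dx":0.0023,"dy":0,"dz":0.041,"rx":0,"ry":-0.275,"rz":0,"gripper":1},{"dx":0.0023,"dy":0.04,"dz":0.041,"rx":0,"ry":-0.275,"rz":0,"gripper":1},{"dx":0.0023,"dy":0.08,"dz":0.041,"rx":0,"ry":-0.275,"rz":0,"gripper":1},{"dx":0.0023,"dy":0.08,"dz":0.041,"rx":0,"ry":-0.275,"rz":0,"gripper":1}]'
python3 - <<'E'
from h import *
for i in range(3): s=status.observe(); print(s['tool_pos'].round(4),s['tool_rot'].round(4))
rel([.558,.0467,.127],[-np.pi/2,0,.2755])
shot('wrist','w5')
p=np.load('pics/w5.npz')['p'][100:400,150:490,::-1]; cv2.imwrite('pics/w5c.png',cv2.resize(p,None,fx=2,fy=2,interpolation=cv2.INTER_CUBIC))
E
```

```text
time: 3.98
tool_pos: [0.5558, 0.0465, 0.1962]
tool_rot: [-1.569, 0.006, 0.273]
contact_force: [-0.6, -0.7, -0.4]
opening: 0.0919
[0.5558 0.0465 0.1962] [-1.5687  0.0059  0.2733]
[0.5558 0.0465 0.1962] [-1.5687  0.0059  0.2733]
[0.5558 0.0465 0.1962] [-1.5687  0.0059  0.2733]
shift [ 0.0026  0.0692 -0.0006] rv [-0.0021 -0.0022 -0.0059]
w5 3.975 [0.5558 0.0465 0.1962] [-1.5687  0.0059  0.2733] [-0.054  0.42   1.456  0.     1.271 -0.327]
```

View pics/w5c.png

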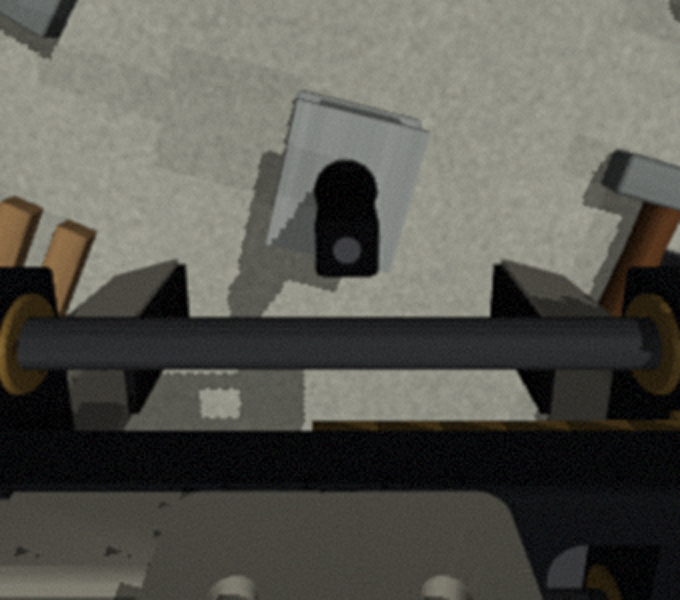

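```bash
python3 - <<'E'
from h import *
f=np.load('pics/w5.npz'); C=cam('wrist',f); print(onz(C,323.5,225,.17)); X=cloud(C,f['d'])
S=X[200:245,300:350]; m=abs(S[...,2]-.17)<.004; print(cv2.minAreaRect((S[m][:,:2]*1000).astype(np.float32)))
st=status.observe(); print(st['time'],st['tool_pos'],st['tool_rot'])
rel([.558,.0467,.127],[-np.pi/2,0,.2755])
E
python3 -m creep '[{"dx":0.002,"dy":0.025,"dz":0,"rx":0,"ry":0,"rz":0,"gripper":1},{"dx":0.002,"dy":0.05,"dz":0,"rx":0,"ry":0,"rz":0,"gripper":1},{"dx":0.002,"dy":0.069,"dz":0,"rx":0,"ry":0,"rz":0,"gripper":1},{"dx":0.002,"dy":0.069,"dz":0,"rx":0,"ry":0,"rz":0,"gripper":1},{"dx":0.002,"dy":0.069,"dz":0,"rx":0,"ry":0,"rz":0,"gripper":1}]'
```

```text
[0.55812176 0.04624955 0.17      ]
((557.4669189453125, 47.34846496582031), (24.070602416992188, 23.04368782043457), 15.99278736114502)
4.025 [0.55729713 0.04634968 0.19849414] [-1.57006591  0.00169433  0.27362773]
shift [0.0009 0.0715 0.0001] rv [-0.0007 -0.0019 -0.0017]
time: 4.65
tool_pos: [0.5609, 0.0465, 0.1317]
tool_rot: [-1.572, -0.003, 0.275]
contact_force: [0.8, -0.3, 0.6]
opening: 0.092
```

```bash
python3 -m creep '[{"dx":0,"dy":0,"dz":0,"rx":0,"ry":0,"rz":0,"gripper":1},{"dx":0,"dy":0,"dz":0,"rx":0,"ry":0,"rz":0,"gripper":1},{"dx":0,"dy":0,"dz":0,"rx":0,"ry":0,"rz":0,"gripper":1}]'
python3 - <<'E'
from h import *
rel([.558,.0467,.127],[-np.pi/2,0,.2755])
E
```

```text
time: 5.03
tool_pos: [0.5597, 0.0465, 0.1299]
tool_rot: [-1.571, -0.001, 0.275]
contact_force: [0.3, 0.6, -0.1]
opening: 0.092
shift [-0.0015  0.0029  0.0007] rv [ 0.0001 -0.0006  0.0005]
```

```bash
python3 -m creep '[{"dx":-0.0015,"dy":0.002,"dz":0.0005,"rx":0,"ry":0,"rz":0,"gripper":1},{"dx":-0.0015,"dy":0.002,"dz":0.0005,"rx":0,"ry":0,"rz":0,"gripper":1},{"dx":-0.0015,"dy":0.002,"dz":0.0005,"rx":0,"ry":0,"rz":0,"gripper":0},{"dx":-0.0015,"dy":0.002,"dz":0.0005,"rx":0,"ry":0,"rz":0,"gripper":0},{"dx":-0.0015,"dy":0.002,"dz":0.0005,"rx":0,"ry":0,"rz":0,"gripper":0},{"dx":-0.0015,"dy":0.002,"dz":0.0005,"rx":0,"ry":0,"rz":0,"gripper":0},{"dx":-0.0015,"dy":0.002,"dz":0.0005,"rx":0,"ry":0,"rz":0,"gripper":0},{"dx":-0.0015,"dy":0.002,"dz":0.0005,"rx":0,"ry":0,"rz":0,"gripper":0},{"dx":-0.0015,"dy":0.002,"dz":0.0005,"rx":0,"ry":0,"rz":0,"gripper":0},{"dx":-0.0015,"dy":0.002,"dz":0.0005,"rx":0,"ry":0,"rz":0,"gripper":0},{"dx":-0.0015,"dy":0.002,"dz":0.0005,"rx":0,"ry":0,"rz":0,"gripper":0}]' 30
python3 - <<'E'
from h import *
s=status.observe(); print(s['contact_force'],s['opening'],s['tool_pos'],s['tool_rot'])
E
```

```text
time: 6.4
tool_pos: [0.558, 0.0465, 0.1276]
tool_rot: [-1.571, -0.0, 0.275]
contact_force: [0.1, -0.6, 0.1]
opening: 0.0239
[ 0.10729997 -0.59750676  0.14130459] 0.023879076350959184 [0.557985   0.04654314 0.12761563] [-1.57074455e+00 -7.21930931e-05  2.75027504e-01]
```

```bash
python3 -m creep '[{"dx":0,"dy":-0.01,"dz":0,"rx":0,"ry":0,"rz":0,"gripper":0},{"dx":0,"dy":-0.03,"dz":0,"rx":0,"ry":0,"rz":0,"gripper":0},{"dx":0,"dy":-0.05,"dz":0,"rx":0,"ry":0,"rz":0,"gripper":0},{"dx":0,"dy":-0.07,"dz":0,"rx":0,"ry":0,"rz":0,"gripper":0},{"dx":0,"dy":-0.09,"dz":0,"rx":0,"ry":0,"rz":0,"gripper":0},{"dx":0,"dy":-0.11,"dz":0,"rx":0,"ry":0,"rz":0,"gripper":0},{"dx":0,"dy":-0.11,"dz":0,"rx":0,"ry":0,"rz":0,"gripper":0},{"dx":0,"dy":-0.11,"dz":0,"rx":0,"ry":0,"rz":0,"gripper":0}]'
python3 - <<'E'
from h import *
shot('wrist','w6'); shot('side','s6')
p=np.load('pics/s6.npz')['p'][100:240,230:400,::-1]; cv2.imwrite('pics/s6c.png',cv2.resize(p,None,fx=4,fy=4,interpolation=cv2.INTER_CUBIC))
print(status.observe()['contact_force'])
E
```

```text
time: 7.4
tool_pos: [0.5575, 0.0466, 0.237]
tool_rot: [-1.57, 0.001, 0.275]
contact_force: [0.7, 0.9, -2.5]
opening: 0.0237
w6 7.4 [0.5575 0.0466 0.237 ] [-1.5704e+00  1.0000e-03  2.7500e-01] [-0.054  0.391  1.388  0.     1.364 -0.329]
s6 7.45 [0.5574 0.0466 0.2367] [-1.5702  0.0016  0.275 ] [-0.054  0.391  1.388  0.     1.364 -0.329]
[-0.31040524 -0.35544091 -0.89502233]
```

View pics/w6.png

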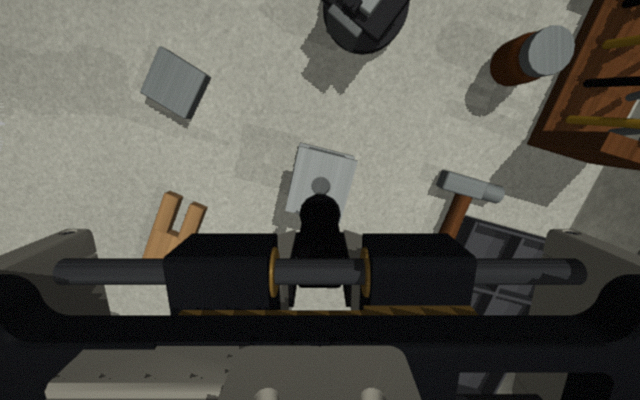

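View pics/s6c.png

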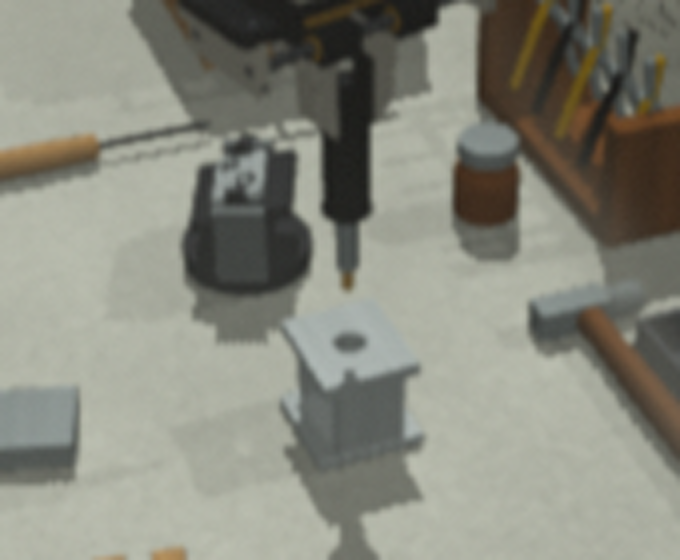

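```bash
python3 - <<'E'
from h import *
print(proj(cam('side'),[.5575,.0466,.1194]), '(meas 316.8,172)')
rel([.602,-.303,.237],[-np.pi/2,0,.275])
E
```

```text
[316.65962436 172.27148939] (meas 316.8,172)
shift [-0.052  -0.0005 -0.3485] rv [-0.0007 -0.     -0.0018]
```

```bash
python3 -m creep '[{"dx":-0.005,"dy":0,"dz":-0.03,"rx":0,"ry":0,"rz":0,"gripper":0},{"dx":-0.012,"dy":0,"dz":-0.08,"rx":0,"ry":0,"rz":0,"gripper":0},{"dx":-0.02,"dy":0,"dz":-0.13,"rx":0,"ry":0,"rz":0,"gripper":0},{"dx":-0.027,"dy":0,"dz":-0.18,"rx":0,"ry":0,"rz":0,"gripper":0},{"dx":-0.035,"dy":0,"dz":-0.23,"rx":0,"ry":0,"rz":0,"gripper":0},{"dx":-0.042,"dy":0,"dz":-0.28,"rx":0,"ry":0,"rz":0,"gripper":0},{"dx":-0.048,"dy":0,"dz":-0.32,"rx":0,"ry":0,"rz":0,"gripper":0},{"dx":-0.052,"dy":0,"dz":-0.345,"rx":0,"ry":0,"rz":0,"gripper":0},{"dx":-0.052,"dy":0,"dz":-0.348,"rx":0,"ry":0,"rz":0,"gripper":0},{"dx":-0.052,"dy":0,"dz":-0.348,"rx":0,"ry":0,"rz":0,"gripper":0},{"dx":-0.052,"dy":0,"dz":-0.348,"rx":0,"ry":0,"rz":0,"gripper":0}]'
python3 - <<'E'
from h import *
shot('wrist','w7')
p=np.load('pics/w7.npz')['p'][60:300,200:440,::-1]; cv2.imwrite('pics/w7c.png',cv2.resize(p,None,fx=2.5,fy=2.5,interpolation=cv2.INTER_CUBIC))
E
```

```text
time: 8.88
tool_pos: [0.6026, -0.3012, 0.2377]
tool_rot: [-1.57, -0.0, 0.276]
contact_force: [-0.5, -0.5, -1.1]
opening: 0.0238
w7 8.875 [ 0.6026 -0.3012  0.2377] [-1.5704 -0.      0.2763] [-0.577  0.617  1.01   0.     1.515 -0.854]
```

View pics/w7c.png

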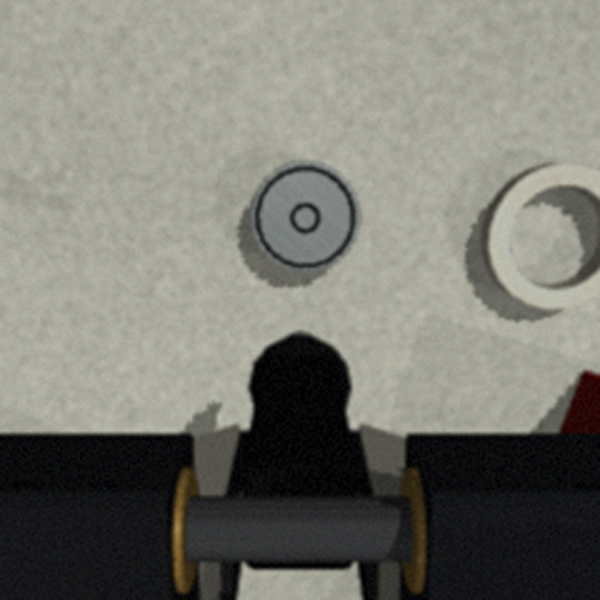

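```bash
python3 - <<'E'
from h import *
f=np.load('pics/w7.npz'); C=cam('wrist',f); X=cloud(C,f['d']); g=cv2.cvtColor(f['p'],cv2.COLOR_RGB2GRAY)
S=X[115:180,290:355]; m=np.abs(S[...,2]-.022)<.004
print('z top',np.median(S[m][:,2]), cv2.minAreaRect((S[m][:,:2]*1000).astype(np.float32)))
G=cv2.resize(g[115:180,290:355],None,fx=4,fy=4,interpolation=cv2.INTER_CUBIC)
t=(G<75).astype(np.uint8); cs,_=cv2.findContours(t,cv2.RETR_CCOMP,cv2.CHAIN_APPROX_NONE)
for c in cs:
    if len(c)>30:
        e=cv2.fitEllipse(c); u=(e[0][0]+.5)/4-.5+290; v=(e[0][1]+.5)/4-.5+115
        print(len(c),np.round([u,v,e[1][0]/4,e[1][1]/4],2), onz(C,u,v,.022).round(4))
f=np.load('pics/top0.npz');print('top view',onz(cam('top'),403.7,193.3,.022).round(4))
print('side view',onz(cam('side'),210+505/3,120+466/3,.022).round(4))
E
```

```text
z top 0.021836942564357947 ((593.0699462890625, -259.05029296875), (58.115848541259766, 58.459293365478516), 16.295846939086914)
135 [321.66 146.77  11.81  11.88] [ 0.5934 -0.2593  0.022 ]
98 [321.57 146.77   8.69   8.8 ] [ 0.5933 -0.2593  0.022 ]
459 [321.63 146.46  39.82  40.46] [ 0.5932 -0.2589  0.022 ]
423 [321.65 146.43  36.69  37.52] [ 0.5933 -0.2589  0.022 ]
top view [ 0.5938 -0.2601  0.022 ]
side view [ 0.5945 -0.2586  0.022 ]
```

```bash
python3 - <<'E'
from h import *
rel([.5933,-.2592,.1546],[-np.pi/2,0,.2755])
E
```

```text
shift [0.0025 0.0832 0.043 ] rv [-0.0003  0.0009  0.0001]
```

```bash
python3 -m creep '[{"dx":0.001,"dy":0,"dz":0.02,"rx":0,"ry":0,"rz":0,"gripper":0},{"dx":0.0025,"dy":0,"dz":0.043,"rx":0,"ry":0,"rz":0,"gripper":0},{"dx":0.0025,"dy":0.03,"dz":0.043,"rx":0,"ry":0,"rz":0,"gripper":0},{"dx":0.0025,"dy":0.06,"dz":0.043,"rx":0,"ry":0,"rz":0,"gripper":0},{"dx":0.0025,"dy":0.083,"dz":0.043,"rx":0,"ry":0,"rz":0,"gripper":0},{"dx":0.0025,"dy":0.083,"dz":0.043,"rx":0,"ry":0,"rz":0,"gripper":0},{"dx":0.0025,"dy":0.083,"dz":0.043,"rx":0,"ry":0,"rz":0,"gripper":0},{"dx":0.0025,"dy":0.083,"dz":0.043,"rx":0,"ry":0,"rz":0,"gripper":0},{"dx":0.0025,"dy":0.083,"dz":0.043,"rx":0,"ry":0,"rz":0,"gripper":0}]'
python3 - <<'E'
from h import *
shot('side','s8'); shot('top','t8'); shot('wrist','w8')
rel([.5933,-.2592,.1546],[-np.pi/2,0,.2755])
p=np.load('pics/s8.npz')['p'][200:300,320:440,::-1]; cv2.imwrite('pics/s8c.png',cv2.resize(p,None,fx=5,fy=5,interpolation=cv2.INTER_CUBIC))
p=np.load('pics/w8.npz')['p'][60:300,200:440,::-1]; cv2.imwrite('pics/w8c.png',cv2.resize(p,None,fx=2.5,fy=2.5,interpolation=cv2.INTER_CUBIC))
E
```

```text
time: 10.05
tool_pos: [0.5935, -0.2606, 0.1556]
tool_rot: [-1.572, -0.001, 0.275]
contact_force: [-0.8, -0.2, -1.7]
opening: 0.0239
s8 10.05 [ 0.5935 -0.2606  0.1556] [-1.5719e+00 -1.2000e-03  2.7510e-01] [-0.532  0.614  1.24   0.     1.286 -0.807]
t8 10.1 [ 0.5934 -0.2606  0.1553] [-1.5716e+00 -9.0000e-04  2.7500e-01] [-0.532  0.614  1.24   0.     1.286 -0.807]
w8 10.15 [ 0.5933 -0.2605  0.1551] [-1.5713e+00 -6.0000e-04  2.7500e-01] [-0.532  0.615  1.241  0.     1.286 -0.807]
shift [0.0004 0.0003 0.0012] rv [ 0.0003 -0.0006  0.0004]
```

View pics/s8c.png

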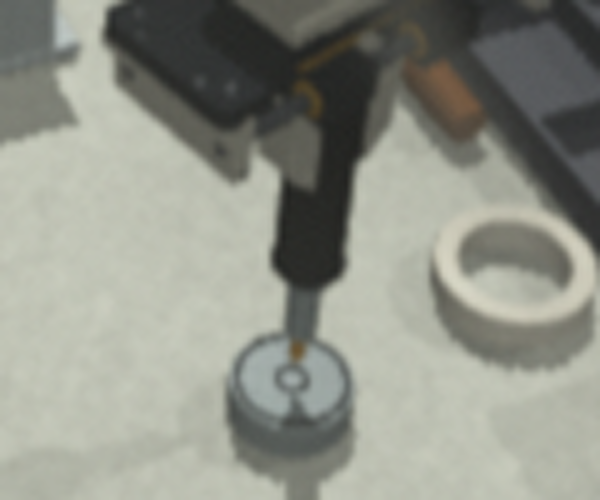

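View pics/w8c.png

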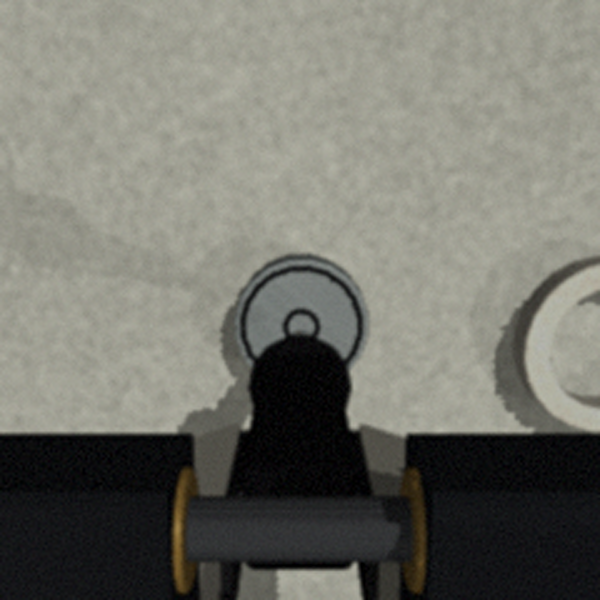

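```bash
python3 - <<'E'
from h import *
C=cam('side'); print('tip exp',proj(C,[.5935,-.2606,.038]),'meas 379.4,272'); print('ring exp',proj(C,[.5933,-.2592,.022]),'meas 378.4,275.8')
print('above ring 16mm',proj(C,[.5933,-.2592,.038]))
J=np.array([(proj(C,np.array([.5935,-.2606,.038])+.001*e)-proj(C,[.5935,-.2606,.038])) for e in np.eye(3)]);print(J)
E
```

```text
tip exp [378.89407375 271.61451694] meas 379.4,272
ring exp [377.98901363 275.68470974] meas 378.4,275.8
above ring 16mm [378.53876304 271.19966747]
[[ 0.38803285 -0.12351773]
 [-0.1984436  -0.31402749]
 [ 0.03499409 -0.28337024]]
```

```bash
python3 -m creep '[{"dx":0.0003,"dy":0.003,"dz":0.0012,"rx":0,"ry":0,"rz":0,"gripper":0},{"dx":0.0003,"dy":0.006,"dz":0.0012,"rx":0,"ry":0,"rz":0,"gripper":0},{"dx":0.0003,"dy":0.009,"dz":0.0012,"rx":0,"ry":0,"rz":0,"gripper":0},{"dx":0.0003,"dy":0.012,"dz":0.0012,"rx":0,"ry":0,"rz":0,"gripper":0},{"dx":0.0003,"dy":0.012,"dz":0.0012,"rx":0,"ry":0,"rz":0,"gripper":0},{"dx":0.0003,"dy":0.012,"dz":0.0012,"rx":0,"ry":0,"rz":0,"gripper":0}]'
python3 - <<'E'
from h import *
rel([.5933,-.2592,.1336],[-np.pi/2,0,.2755]); print(status.observe()['tool_pos'],status.observe()['contact_force'])
E
```

```text
time: 10.95
tool_pos: [0.5932, -0.2592, 0.1427]
tool_rot: [-1.571, -0.0, 0.275]
contact_force: [-0.6, 0.8, -2.0]
opening: 0.0237
shift [0.0001 0.0091 0.    ] rv [ 0.     -0.0005  0.0001]
[ 0.5931572  -0.25924818  0.14265306] [-0.57749303  0.79833204 -1.97477106]
```

```bash
python3 -m creep '[{"dx":0,"dy":0.002,"dz":0,"rx":0,"ry":0,"rz":0,"gripper":0},{"dx":0,"dy":0.004,"dz":0,"rx":0,"ry":0,"rz":0,"gripper":0},{"dx":0,"dy":0.006,"dz":0,"rx":0,"ry":0,"rz":0,"gripper":0},{"dx":0,"dy":0.0075,"dz":0,"rx":0,"ry":0,"rz":0,"gripper":0},{"dx":0,"dy":0.009,"dz":0,"rx":0,"ry":0,"rz":0,"gripper":0},{"dx":0,"dy":0.009,"dz":0,"rx":0,"ry":0,"rz":0,"gripper":0},{"dx":0,"dy":0.009,"dz":0,"rx":0,"ry":0,"rz":0,"gripper":0}]'
cat > fz.py <<'E'
from h import *
F=[];P=[]
for i in range(6):
    read_camera('side'); s=status.observe(); F.append(s['contact_force']); P.append(s['tool_pos'])
print(s['time'],np.mean(F,0).round(2),np.std(F,0).round(2),np.mean(P,0).round(4),s['tool_rot'].round(4),s['opening'])
E
python3 fz.py
python3 - <<'E'
from h import *
shot('side','s9')
p=np.load('pics/s9.npz')['p'][220:300,330:430,::-1]; cv2.imwrite('pics/s9c.png',cv2.resize(p,None,fx=6,fy=6,interpolation=cv2.INTER_CUBIC))
E
```

```text
time: 11.82
tool_pos: [0.5932, -0.2593, 0.1337]
tool_rot: [-1.571, -0.0, 0.275]
contact_force: [0.8, 0.3, 1.1]
opening: 0.0238
12.125 [-0.1  -0.09  1.05] [0.46 0.3  0.4 ] [ 0.5932 -0.2592  0.1337] [-1.5709e+00 -2.0000e-04  2.7500e-01] 0.02375148190008295
s9 12.125 [ 0.5932 -0.2592  0.1337] [-1.5709e+00 -2.0000e-04  2.7500e-01] [-0.53   0.632  1.271  0.     1.239 -0.805]
```

View pics/s9c.png

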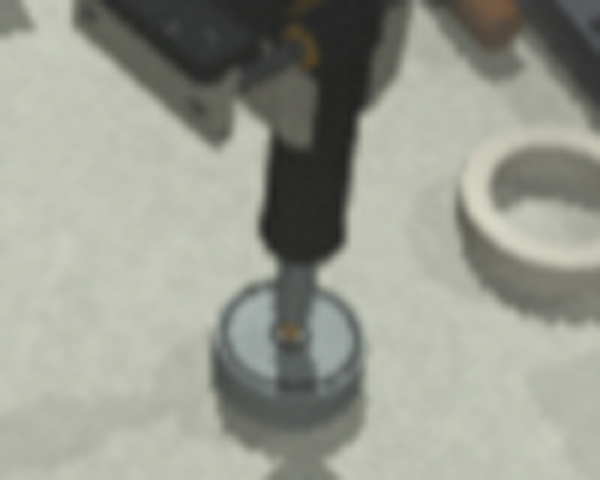

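```bash
python3 -m creep '[{"dx":0,"dy":0,"dz":0,"rx":0,"ry":0,"rz":0,"gripper":0},{"dx":0,"dy":0,"dz":0,"rx":0,"ry":0,"rz":0,"gripper":0},{"dx":0,"dy":0,"dz":0,"rx":0,"ry":0,"rz":0,"gripper":0},{"dx":0,"dy":0,"dz":0,"rx":0,"ry":0,"rz":0,"gripper":0},{"dx":0,"dy":0,"dz":0,"rx":0,"ry":0,"rz":0,"gripper":0},{"dx":0,"dy":0,"dz":0,"rx":0,"ry":0,"rz":0,"gripper":0},{"dx":0,"dy":0,"dz":0,"rx":0,"ry":0,"rz":0,"gripper":0},{"dx":0,"dy":0,"dz":0,"rx":0,"ry":0,"rz":0,"gripper":0}]'; python3 fz.py
```

```text
time: 13.18
tool_pos: [0.5931, -0.2592, 0.1336]
tool_rot: [-1.571, -0.0, 0.275]
contact_force: [1.4, -0.2, 1.3]
opening: 0.0239
13.475 [ 0.1  -0.04  0.79] [0.38 0.56 0.32] [ 0.5931 -0.2592  0.1336] [-1.5708e+00 -1.0000e-04  2.7500e-01] 0.023702588925740228
```

```bash
cat > tgt.py <<'E'
from h import *
n=np.array([-.2020,.0820,.9762]); n/=np.linalg.norm(n); S=np.array([.5507,.2545,.0816])
R0=rot([-np.pi/2,0,.275])
a=R.align_vectors([-n],[R0[:,1]])[0]  # ambiguous twist, replace with minimal rotation
ax=np.cross(R0[:,1],-n); ang=np.arcsin(np.linalg.norm(ax)); Rt=R.from_rotvec(ax/np.linalg.norm(ax)*ang).as_matrix()@R0
rpy=R.from_matrix(Rt).as_euler('xyz')
if __name__=='__main__':
    print('y axis',Rt[:,1],'rpy',rpy.round(4))
    for L in (.1116,.1176+.030):
        print(L,(S+n*L).round(4)); rel(S+n*L,rpy)
E
python3 tgt.py
```

```text
y axis [ 0.20195008 -0.08197974 -0.97595875] rpy [-1.707  -0.173   0.2868]
0.1116 [0.5282 0.2636 0.1905]
shift [ 0.0795 -0.0569  0.5209] rv [-0.1348 -0.     -0.1734]
0.1476 [0.5209 0.2666 0.2257]
shift [ 0.0733 -0.092   0.5257] rv [-0.1348 -0.     -0.1734]
```

```bash
python3 -m creep '[{"dx":0,"dy":-0.015,"dz":0,"rx":0,"ry":0,"rz":0,"gripper":0},{"dx":0,"dy":-0.04,"dz":0,"rx":0,"ry":0,"rz":0,"gripper":0},{"dx":0,"dy":-0.08,"dz":0,"rx":0,"ry":0,"rz":0,"gripper":0},{"dx":0.005,"dy":-0.11,"dz":0.03,"rx":0,"ry":0,"rz":0,"gripper":0},{"dx":0.01,"dy":-0.12,"dz":0.07,"rx":0,"ry":0,"rz":0,"gripper":0},{"dx":0.018,"dy":-0.12,"dz":0.12,"rx":0,"ry":0,"rz":0,"gripper":0},{"dx":0.025,"dy":-0.12,"dz":0.17,"rx":0,"ry":0,"rz":0,"gripper":0},{"dx":0.032,"dy":-0.12,"dz":0.22,"rx":0,"ry":0,"rz":0,"gripper":0},{"dx":0.039,"dy":-0.12,"dz":0.27,"rx":0,"ry":0,"rz":0,"gripper":0},{"dx":0.046,"dy":-0.12,"dz":0.32,"rx":0,"ry":0,"rz":0,"gripper":0},{"dx":0.053,"dy":-0.12,"dz":0.37,"rx":0,"ry":0,"rz":0,"gripper":0},{"dx":0.06,"dy":-0.12,"dz":0.42,"rx":-0.04,"ry":0,"rz":-0.05,"gripper":0},{"dx":0.066,"dy":-0.12,"dz":0.47,"rx":-0.08,"ry":0,"rz":-0.1,"gripper":0},{"dx":0.071,"dy":-0.115,"dz":0.505,"rx":-0.12,"ry":0,"rz":-0.15,"gripper":0},{"dx":0.0733,"dy":-0.105,"dz":0.522,"rx":-0.135,"ry":0,"rz":-0.173,"gripper":0},{"dx":0.0733,"dy":-0.095,"dz":0.5255,"rx":-0.135,"ry":0,"rz":-0.173,"gripper":0},{"dx":0.0733,"dy":-0.092,"dz":0.5257,"rx":-0.135,"ry":0,"rz":-0.173,"gripper":0},{"dx":0.0733,"dy":-0.092,"dz":0.5257,"rx":-0.135,"ry":0,"rz":-0.173,"gripper":0},{"dx":0.0733,"dy":-0.092,"dz":0.5257,"rx":-0.135,"ry":0,"rz":-0.173,"gripper":0}]'
python3 tgt.py; python3 - <<'E'
from h import *
shot('side','s10'); shot('wrist','w10')
p=np.load('pics/s10.npz')['p'][80:190,230:360,::-1]; cv2.imwrite('pics/s10c.png',cv2.resize(p,None,fx=5,fy=5,interpolation=cv2.INTER_CUBIC))
p=np.load('pics/w10.npz')['p'][60:300,200:440,::-1]; cv2.imwrite('pics/w10c.png',cv2.resize(p,None,fx=2.5,fy=2.5,interpolation=cv2.INTER_CUBIC))
E
```

```text
time: 15.85
tool_pos: [0.5215, 0.2658, 0.2261]
tool_rot: [-1.707, -0.173, 0.285]
contact_force: [-0.2, -0.1, -2.0]
opening: 0.0237
y axis [ 0.20195008 -0.08197974 -0.97595875] rpy [-1.707  -0.173   0.2868]
0.1116 [0.5282 0.2636 0.1905]
shift [-0.0005  0.0362  0.001 ] rv [ 0.0003 -0.0015 -0.0001]
0.1476 [0.5209 0.2666 0.2257]
shift [-0.0005  0.0002  0.001 ] rv [ 0.0003 -0.0015 -0.0001]
s10 15.85 [0.5215 0.2658 0.2261] [-1.707  -0.1731  0.2853] [ 0.431  0.369  1.474 -0.175  1.153  0.217]
w10 15.9 [0.5215 0.2659 0.2261] [-1.707  -0.1731  0.2855] [ 0.431  0.369  1.474 -0.175  1.153  0.217]
```

View pics/s10c.png

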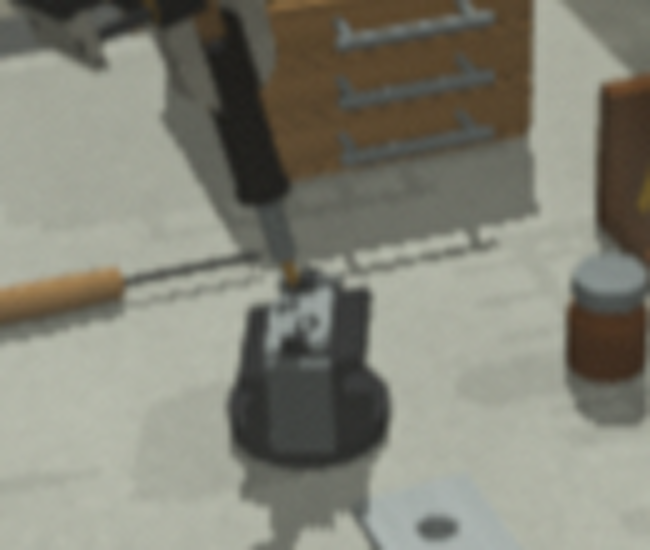

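View pics/w10c.png

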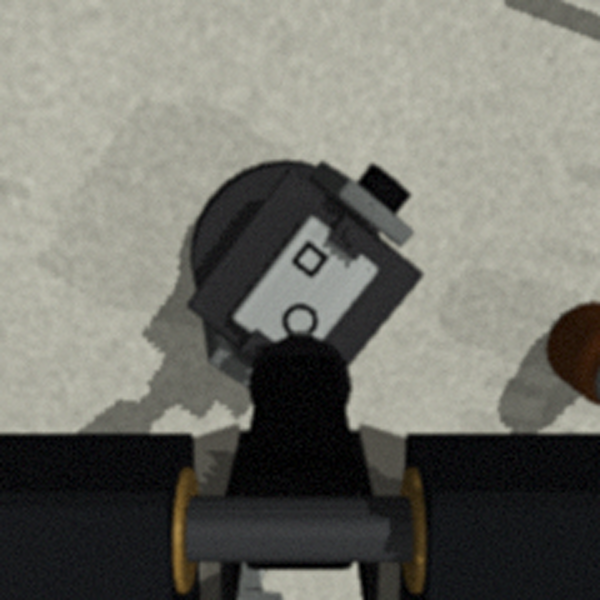

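```bash
python3 - <<'E'
from tgt import *
f=np.load('pics/w10.npz'); C=cam('wrist',f); o,d=ray(C,320.0,188.0); print(o+d*((S-o)@n)/(d@n))
Cs=cam('side'); g=np.load('pics/s10.npz'); tip=g['tool_pos']+rot(g['tool_rot'])[:,1]*.1176; print('tip exp',tip,proj(Cs,tip),'meas',230+291/5,80+283/5)
X=cloud(C,f['d']); B=X[150:195,290:350].reshape(-1,3); B=B[(abs((B-S)@n)<.004)]
for _ in range(3):
    c=B.mean(0); m=np.linalg.svd(B-c)[2][2]; m*=np.sign(m[2]); e=(B-c)@m; B=B[abs(e)<2.5*e.std()]
print(len(B),m,(S-c)@m, 'angle',np.arccos(m@n))
E
python3 -m creep '[{"dx":-0.0005,"dy":0.006,"dz":0.001,"rx":0,"ry":0,"rz":0,"gripper":0},{"dx":-0.0005,"dy":0.012,"dz":0.001,"rx":0,"ry":0,"rz":0,"gripper":0},{"dx":-0.0005,"dy":0.018,"dz":0.001,"rx":0,"ry":0,"rz":0,"gripper":0},{"dx":-0.0005,"dy":0.022,"dz":0.001,"rx":0,"ry":0,"rz":0,"gripper":0},{"dx":-0.0005,"dy":0.025,"dz":0.001,"rx":0,"ry":0,"rz":0,"gripper":0},{"dx":-0.0005,"dy":0.026,"dz":0.001,"rx":0,"ry":0,"rz":0,"gripper":0},{"dx":-0.0005,"dy":0.026,"dz":0.001,"rx":0,"ry":0,"rz":0,"gripper":0},{"dx":-0.0005,"dy":0.026,"dz":0.001,"rx":0,"ry":0,"rz":0,"gripper":0}]'
python3 fz.py;python3 tgt.py
```

```text
[0.55123197 0.2544969  0.08171034]
tip exp [0.54528963 0.25612793 0.111309  ] [288.35011559 136.52920761] meas 288.2 136.6
1476 [-0.20469399  0.08268607  0.97532732] -8.396941004887369e-05 angle 0.0029028752486974342
time: 16.95
tool_pos: [0.5255, 0.2654, 0.2002]
tool_rot: [-1.707, -0.173, 0.287]
contact_force: [0.5, -0.3, -1.1]
opening: 0.0236
17.25 [-0.06  0.25 -1.1 ] [0.48 0.36 0.2 ] [0.5255 0.2654 0.2002] [-1.7071 -0.1727  0.2868] 0.02389145201863005
y axis [ 0.20195008 -0.08197974 -0.97595875] rpy [-1.707  -0.173   0.2868]
0.1116 [0.5282 0.2636 0.1905]
shift [ 0.0005  0.0101 -0.001 ] rv [ 0.0001  0.     -0.0003]
0.1476 [0.5209 0.2666 0.2257]
shift [ 0.0004 -0.0259 -0.001 ] rv [ 0.0001  0.     -0.0003]
```

```bash
python3 -m creep '[{"dx":0.0005,"dy":0.002,"dz":-0.001,"rx":0,"ry":0,"rz":0,"gripper":0},{"dx":0.0005,"dy":0.003,"dz":-0.001,"rx":0,"ry":0,"rz":0,"gripper":0},{"dx":0.0005,"dy":0.005,"dz":-0.001,"rx":0,"ry":0,"rz":0,"gripper":0},{"dx":0.0005,"dy":0.007,"dz":-0.001,"rx":0,"ry":0,"rz":0,"gripper":0},{"dx":0.0005,"dy":0.009,"dz":-0.001,"rx":0,"ry":0,"rz":0,"gripper":0},{"dx":0.0005,"dy":0.01,"dz":-0.001,"rx":0,"ry":0,"rz":0,"gripper":0},{"dx":0.0005,"dy":0.01,"dz":-0.001,"rx":0,"ry":0,"rz":0,"gripper":0},{"dx":0.0005,"dy":0.01,"dz":-0.001,"rx":0,"ry":0,"rz":0,"gripper":0}]'
python3 fz.py;python3 tgt.py
python3 - <<'E'
from h import *
shot('side','s11'); shot('wrist','w11')
p=np.load('pics/s11.npz')['p'][80:190,230:360,::-1]; cv2.imwrite('pics/s11c.png',cv2.resize(p,None,fx=5,fy=5,interpolation=cv2.INTER_CUBIC))
p=np.load('pics/w11.npz')['p'][60:300,200:440,::-1]; cv2.imwrite('pics/w11c.png',cv2.resize(p,None,fx=2.5,fy=2.5,interpolation=cv2.INTER_CUBIC))
E
```

```text
time: 18.25
tool_pos: [0.5282, 0.2637, 0.1906]
tool_rot: [-1.707, -0.173, 0.287]
contact_force: [-0.1, 0.8, 0.1]
opening: 0.0234
18.55 [-0.14 -0.12  0.89] [0.26 0.52 0.43] [0.5282 0.2637 0.1906] [-1.7071 -0.1727  0.2868] 0.024063164524665698
y axis [ 0.20195008 -0.08197974 -0.97595875] rpy [-1.707  -0.173   0.2868]
0.1116 [0.5282 0.2636 0.1905]
shift [-0.0001  0.     -0.    ] rv [ 0.0001  0.     -0.0002]
0.1476 [0.5209 0.2666 0.2257]
shift [-0.0001 -0.036  -0.    ] rv [ 0.0001  0.     -0.0002]
s11 18.55 [0.5282 0.2637 0.1906] [-1.7071 -0.1727  0.2868] [ 0.422  0.407  1.518 -0.18   1.071  0.222]
w11 18.6 [0.5282 0.2637 0.1906] [-1.7071 -0.1727  0.2868] [ 0.422  0.407  1.518 -0.18   1.071  0.222]
```

View pics/s11c.png

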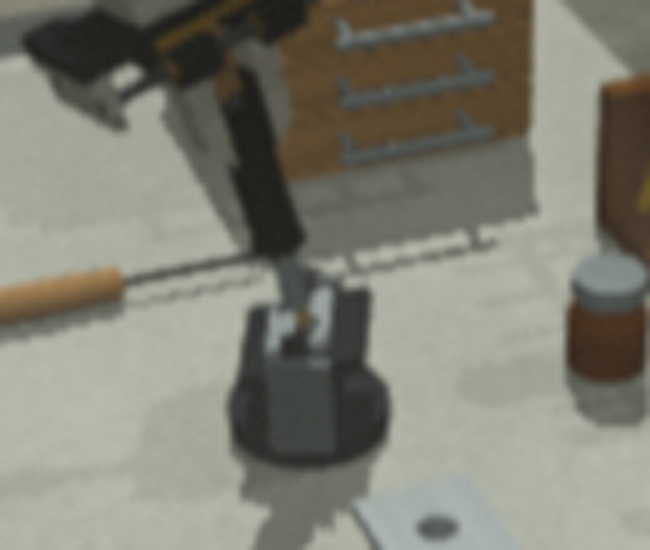

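View pics/w11c.png

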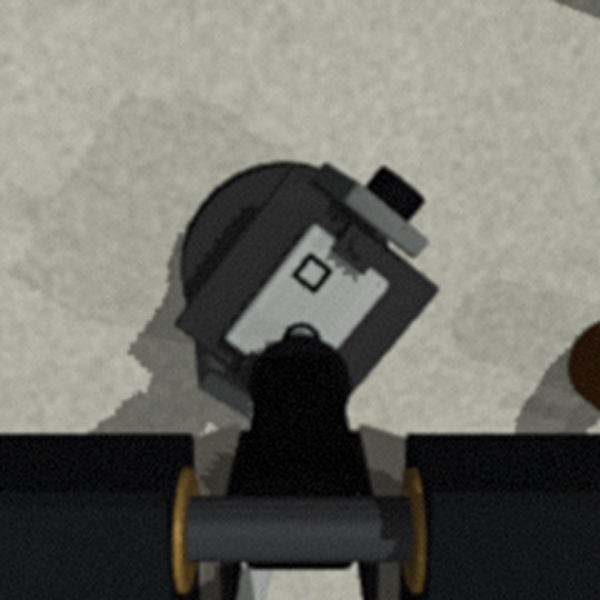

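```bash
python3 - <<'E'
from tgt import *
f=np.load('pics/w11.npz'); C=cam('wrist',f); o,d=ray(C,200+312/2.5,60+272/2.5); print('square',o+d*((S-o)@n)/(d@n),'was .5477 .2828 .0785')
C=cam('side'); print('tip exp',proj(C,S),'meas',230+303/5,80+319/5)
print(robot.hand_in())
E
```

```text
square [0.54798577 0.28282576 0.07865902] was .5477 .2828 .0785
tip exp [290.70670017 144.69645354] meas 290.6 143.8
the job is handed in; nothing more can be done
None
```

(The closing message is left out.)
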